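# Try the new roller catch on the bench cupboard

## Task

A new sprung roller catch has just been fitted to the larger bench cupboard, whose door stands ajar. Try it out: push that door shut until the catch snaps and the door sits flush, then pull it back through the catch and leave it standing wide open. Leave the smaller cupboard shut.

Things in the scene. Friction and masses are not known exactly. Their poses are not given: they have to be found in the camera images.
- cupboard_door (a joint): angle (rad) of the white door of the larger grey cupboard (240 wide, 196 deep, 220 high): 0 shut against its stop, grows as it swings out, limit 1.75. It stays where it is left (hinge friction 0.12 N m). Closing, the sprung roller is met at 0.10 rad and takes about 9 N at the handle; below 0.045 rad the catch draws it shut. Reopening takes about 8 N, up to 0.05 rad.
- handle (a point): middle of the horizontal round bar handle on that door: bar 12 thick, 96 long between its legs, axis 40 out from the door's outer face (34 clear behind it, open from above), 195 above the bench, 23 below the door's top edge. Axes turn with the door: -x out of its outer face, +y along the bar towards the free edge (66 further on), z up.
- hinge (a point): point on that door's upright hinge line, at handle height, in the plane of the outer face; axes as the handle's, in which the handle lies at x -40, y +170 mm. Seen from above the door turns counterclockwise as it opens.
- small_door (a joint): angle (rad) of the door of the other, smaller grey cupboard (180 wide, 200 high, with a round knob, on the other side of the bench): 0 is shut, grows as it opens; it starts shut and is to be left shut

How it is judged (in metres and radians):
On the way:
1. the larger cupboard's door is pushed past the catch and sits shut (value of joint cupboard_door below 0.03 rad), for 0.2 s.
At the end, for the whole second after the job is handed in: after having been shut (below 0.03 rad), the larger cupboard's door stands still and wide open, by more than 0.8 rad (46 degrees), and the smaller cupboard's door is still shut (below 0.1 rad) (value of joint cupboard_door above 0.8 rad and velocity of joint cupboard_door between -0.1 and 0.1 rad/s and value of joint small_door below 0.1 rad); the robot touches nothing.
It fails at once if the smaller cupboard's door is opened (value of joint small_door above 0.1 rad).
It also fails if it takes over 48 s, if anything falls off the work surface, if the arm or the gripper's body presses on something with over 40 N, if the wrist force passes 120 N, or if a joint passes its speed limit or range.

## Robot

A 6-joint arm with a two-finger parallel gripper is mounted at the origin on the work surface. World frame = base frame: x ahead of the robot, y to its left, z up, the work surface at z = 0. Lengths are in mm, angles in degrees, forces in N, time in s.
With the tool pointing down it reaches from about 300 to 850 mm from the base axis. Payload 4.2 kg.
Tool frame: the origin (TCP) lies on the centre line of the jaws, within the pads' length; the fingertips stand env.nose_length ahead of it and the grasp point (between the pads) lies 2 mm behind it (env.nose_length is the distance from the TCP to the fingertips, in mm); z points along the fingers, y is the direction in which the jaws open and shut (so a half turn about z gives the same grasp; the last joint's range is limited). The gripper opens to 91 mm and grips with 3 to 60 N. Pads are 32 mm wide; open, the fingers measure 118 mm over their backs; the gripper's body (76 mm by 178 mm) begins 60 mm behind the grasp point.
Start: joints at [74.485, 18.312, 89.639, -0, 72.044, -1.146], TCP at [142.704, 557.025, 230.976] pointing down, gripper open.
Joint ranges: [-177.97, 177.97], [-48.28, 115.42], [12.27, 149.76], [-77.06, 257.06], [2.81, 150.46], [-146.56, 146.56]. Speed limits (degrees/s): [147.25, 147.25, 180, 180, 180, 180].

## Interface

Orientations are given as [roll, pitch, yaw] about the fixed x, y, z axes, in that order (R = Rz(yaw) Ry(pitch) Rx(roll)).
In Python, from workcell import env gives the robot as it stands. The module is installed in compiled form; this text tells all that it offers.
- The arm moves only by the tool jog_arm, never from a script. Its argument "deltas" is a list that holds one entry, the list of rows, each a list of 5 numbers: the shift along the tool's x, y, z in m, then the turn about the tool's z in degrees, then the finger opening in m, from 0 to 0.0912. A call has 1 to 20 rows; each row is the pose to reach, as a shift and turn from the pose commanded when the call began, along the tool's axes at that moment; what a row does not reach only later rows make up. A row lasts 1/12 s, in which the tool goes at most 41.7 mm and 7.16 degrees, less where a joint would pass 70% of its speed; a pose out of reach is approached as far as the arm can. A call with a gripper value outside its range is refused whole. The fingers move at their own pace and stop on an object; "grip_force" is the grip in N (left out, the last holds). Time passes only in rows, so rows that repeat a pose let the fingers close. It gives the time, the measured TCP pose, the force and the opening at its end, in the units of the state.
- env.state(): the state, without advancing time (a new reading comes with each control period).
- env.grab_frame(name): name is "scene" or "top" or "wrist"; returns the picture (400x640x3 uint8, red, green, blue); there is no depth.
- env.camera_params(name): a dict with "fx", "fy", "cx", "cy" (pixels), "xyz" and "orientation" of the camera in the world. Camera axes: x right, y down, z forward; pixel columns grow to the right and rows downward; lengths in mm; the calibration is good to about 2 mm. A picture is of the moment at which its call begins: read the wrist's pose just before it. camera_params takes no time and is no camera call; for the wrist camera it gives the pose at the moment of the call.
- env.job_done(): hands the job in, once; it reports no verdict.
Trained networks look in the newest picture that a camera, given by its name, has taken for a name from the list of things; names that differ only in an ending like _2 or _b are one class to them, and where a whole thing is asked for, a point or a joint stands for the part that bears it (a point fixed in the world has none). Each returns a list of dicts, best first, with "conf" (0 to 1); they miss things now and then, are a little off and sometimes report something else, mostly with a low value. They report only what shows in the picture. A call takes as long as a camera call.
- env.look_for(camera, label): "xyz" ([x, y, z] in mm, in world coordinates, good to about 4 mm: the middle of the surface that is visible of it).
The state is a dict: "time_s": time; "qpos": joint angles; "qvel": joint speeds; "effort": joint torques, N m; "ee_pos": TCP position; "ee_rot": TCP orientation; "force": force on the tool from outside, world axes, zero at the start; "torque": the same for the moment, N m; "gripper_width": finger opening in mm.
Only numpy, scipy, OpenCV 4.12 (cv2) and the standard library are available. Lean on these libraries where they do the work, as an engineer would, in place of code of your own. Each camera call takes 0.05 s, during which the arm holds its last target.

## Working session

There is one attempt and no reset: what is moved stays moved. The work goes in short steps, Python scripts to look and compute and a tool call to move; the robot and the scene stay as the last step left them, time stands still between calls to the robot, and variables do not carry over. Pictures are saved under pics/ and viewed, and the job is handed in when it is done.

Besides the shell and the picture viewer there is one more tool, called as a command line: name --argument value ..., lists and objects as JSON in quotes. jog_arm: Moves the arm, as the interface text tells. Its arguments: {"type":"object","properties":{"deltas":{"type":"array"},"grip_force":{"type":"number"}},"required":["deltas"]}

```bash
mkdir -p pics; python3 - <<'E'
from workcell import env
import cv2
for n in("scene","top"):
    f=env.grab_frame(n); cv2.imwrite(f"pics/{n}0.png",f[:,:,::-1]); print(n,env.camera_params(n))
    for l in("handle","hinge","cupboard_door","small_door"):
        print(n,l,env.look_for(n,l)[:2])
print(env.state(),env.nose_length)
E
```

```text
scene {'fx': 426.2340010190281, 'fy': 426.2340010190281, 'cx': 324.21854746256747, 'cy': 200.6690466472865, 'xyz': array([1260.52361858,  474.82911706,  949.90142454]), 'orientation': array([-133.13001792,   -0.16309087,  129.42242852])}
scene handle [{'xyz': [530.7, 169.8, 199.5], 'conf': 0.7}]
scene hinge [{'xyz': [532.9, 167.9, 198.1], 'conf': 0.94}]
scene cupboard_door [{'xyz': [532.6, 170.9, 199.4], 'conf': 0.6}]
scene small_door [{'xyz': [606.6, -400.4, 127.8], 'conf': 0.78}]
top {'fx': 472.04806933408855, 'fy': 472.04806933408855, 'cx': 322.0484699482231, 'cy': 199.001339643435, 'xyz': array([ 336.52325099,  -71.22739113, 1393.57826481]), 'orientation': array([-1.70217750e+02, -1.26001347e-01, -9.04042749e+01])}
top handle [{'xyz': [501.5, 149.2, 200.8], 'conf': 0.94}]
top hinge [{'xyz': [497.3, 155.7, 202.9], 'conf': 0.85}]
top cupboard_door [{'xyz': [498.3, 150.6, 202.5], 'conf': 0.91}]
top small_door [{'xyz': [590.3, -406.0, 160.1], 'conf': 0.55}]
{'time_s': 0.5, 'qpos': array([ 7.44834611e+01,  1.83121177e+01,  8.96400215e+01,  5.05751980e-04,
        7.20420990e+01, -1.14672742e+00]), 'qvel': array([ 0.03346835, -0.10009468, -0.03178872, -0.03565939,  0.15726785,
        0.00018937]), 'effort': array([-5.93852437e-04, -4.11996102e+01, -2.32038563e+01,  7.26141734e-02,
        3.85929819e-02, -3.20473657e-05]), 'ee_pos': array([142.71247013, 557.0263145 , 230.96680795]), 'ee_rot': array([ 1.79994230e+02, -3.65722742e-04,  1.65630033e+02]), 'force': array([-0.16122902, -0.45674406,  0.09681756]), 'torque': array([-0.04066147, -0.01821623,  0.0293598 ]), 'gripper_width': 91.04199263498836} 17.0
```

View pics/scene0.png

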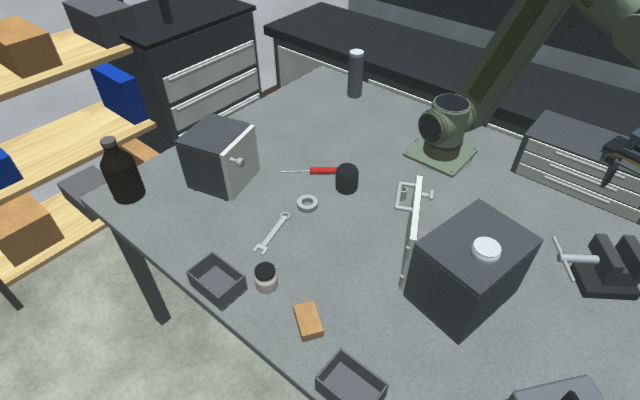

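View pics/top0.png

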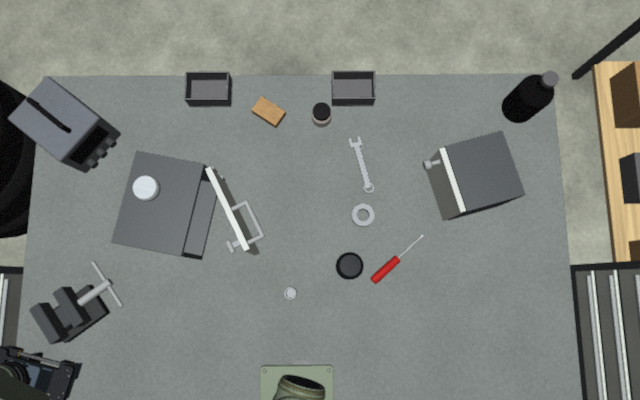

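The larger cupboard is upper left in the top view. Its door's top edge runs from the hinge at about (208,167) to the free edge at (247,250), and the bar handle spans roughly (245,203) to (262,237). The small cupboard is at about (475,175) and is shut. Next I turn these pixels into world positions.

```bash
cat > h.py <<'E'
import numpy as np,cv2
from workcell import env
from scipy.spatial.transform import Rotation as R
def unproj(p,u,v,z):
    d=R.from_euler('xyz',p['orientation'],degrees=True).as_matrix()@np.array([(u-p['cx'])/p['fx'],(v-p['cy'])/p['fy'],1])
    c=np.array(p['xyz']); return c+d*(z-c[2])/d[2]
def proj(p,X):
    c=R.from_euler('xyz',p['orientation'],degrees=True).as_matrix().T@(np.array(X)-p['xyz'])
    return np.array([p['fx']*c[0]/c[2]+p['cx'],p['fy']*c[1]/c[2]+p['cy']])
E
python3 - <<'E'
from h import *
f=cv2.imread('pics/top0.png')[140:270,105:275]
cv2.imwrite('pics/topz.png',cv2.resize(f,None,fx=4.5,fy=4.5,interpolation=cv2.INTER_CUBIC))
f=cv2.imread('pics/scene0.png')[165:345,380:560]
cv2.imwrite('pics/scz.png',cv2.resize(f,None,fx=3.3,fy=3.3,interpolation=cv2.INTER_CUBIC))
E
```

```text
(no output)
```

View pics/topz.png

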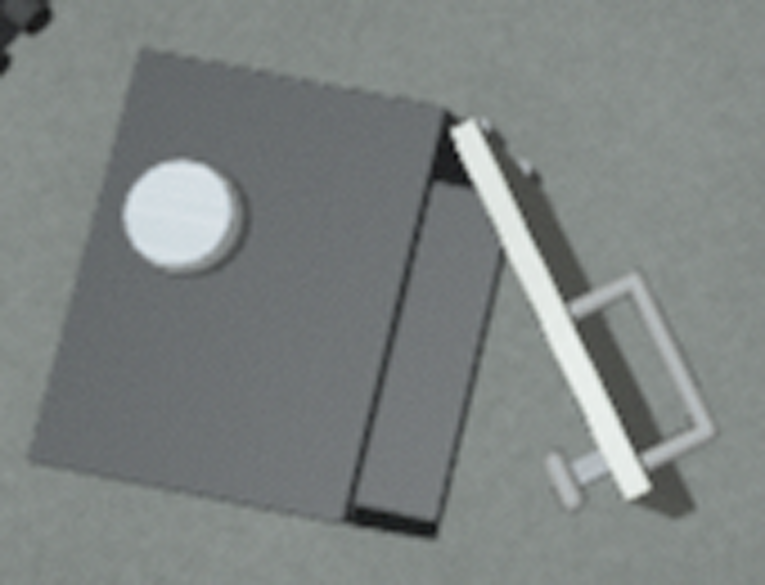

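View pics/scz.png

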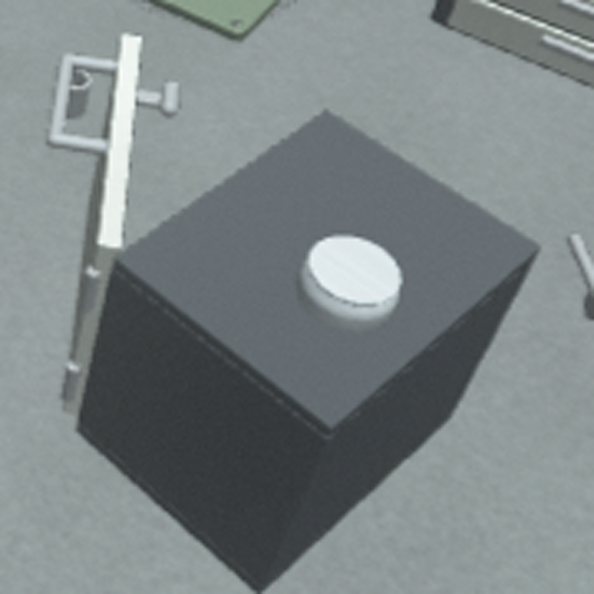

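```bash
python3 - <<'E'
from h import *
p=env.camera_params('top'); s=env.camera_params('scene')
Z=lambda a,b,z:unproj(p,105+(a+.5)/4.5-.5,140+(b+.5)/4.5-.5,z)
S=lambda a,b,z:unproj(s,380+a/3.3,165+b/3.3,z)
for n,a,b,z in [("hingeO",477,118,218),("hingeI",452,130,218),("freeO",650,490,218),("freeI",626,500,218),("bar1",637,278,195),("bar2",708,428,195),("roofH",445,108,220),("roofF",347,520,220),("roofBackH",140,47,220),("roofBackF",32,460,220),("rollerA",550,455,195),("rollerB",575,505,195)]:
    print(n,Z(a,b,z).round(1))
print("scene")
for n,a,b,z in [("hingeO",100,245,218),("hingeI",122,247,218),("freeO",122,36,218),("freeI",141,37,218),("bar1",54,138,195),("bar2",66,60,195),("roofH",118,262,220),("roofBackH",332,433,220),("roofF",325,110,220),("roofBF",538,248,220)]:
    print(n,S(a,b,z).round(1))
E
```

```text
hingeO [627.1 209.1 218. ]
hingeI [620.2 223.  218. ]
freeO [415.8 106.8 218. ]
freeI [410.4 119.9 218. ]
bar1 [538.2 120.  195. ]
bar2 [452.   78.2 195. ]
roofH [632.6 226.9 220. ]
roofF [400.4 272.4 220. ]
roofBackH [669.5 402.1 220. ]
roofBackF [434.5 447.4 220. ]
rollerA [437.4 167.  195. ]
rollerB [409.2 152.2 195. ]
scene
hingeO [629.8 214.5 218. ]
hingeI [621.7 227.2 218. ]
freeO [422.2 110.2 218. ]
freeI [413.5 122.7 218. ]
bar1 [537.  121.3 195. ]
bar2 [452.1  79.  195. ]
roofH [637.1 232.8 220. ]
roofBackH [674.1 405.1 220. ]
roofF [402.5 276.1 220. ]
roofBF [440.7 450.5 220. ]
```

The two cameras agree. The hinge is at about (629.5, 211), the shut door points along 169°, and it now stands at about 205.8° (0.64 rad). The bar's middle is at about (495, 100, 195). I'll lift the tool, go above the bar and line the jaws up with the door's normal.

jog_arm --deltas '[[[0,0,-0.03,0,0.034],[0,0,-0.06,0,0.034],[0,0,-0.08,0,0.034],[-0.03,-0.023,-0.08,-3,0.034],[-0.06,-0.047,-0.08,-6,0.034],[-0.09,-0.07,-0.08,-9,0.034],[-0.12,-0.094,-0.08,-12,0.034],[-0.15,-0.117,-0.08,-15,0.034],[-0.18,-0.141,-0.08,-18,0.034],[-0.21,-0.164,-0.08,-21,0.034],[-0.24,-0.188,-0.08,-24,0.034],[-0.27,-0.211,-0.08,-27,0.034],[-0.3,-0.235,-0.08,-30,0.034],[-0.33,-0.258,-0.08,-33,0.034],[-0.36,-0.281,-0.08,-36,0.034],[-0.39,-0.305,-0.08,-39,0.034],[-0.42,-0.328,-0.08,-40.3,0.034],[-0.44,-0.344,-0.08,-40.3,0.034],[-0.4548,-0.3556,-0.08,-40.3,0.034],[-0.4548,-0.3556,-0.08,-40.3,0.034]]]'

```text
time_s: 2.17
ee_pos: [496.9, 96.9, 310.6]
ee_rot: [-179.9, 0.0, -154.3]
force: [1.1, 0.2, -0.0]
gripper_width: 34.1
```

```bash
python3 - <<'E'
from h import *
f=env.grab_frame('wrist'); cv2.imwrite('pics/w1.png',f[:,:,::-1])
f=env.grab_frame('top'); cv2.imwrite('pics/t1.png',f[:,:,::-1])
s=env.state();print(s['ee_pos'],s['ee_rot'],s['qpos'],s['gripper_width'],s['time_s'])
p=env.camera_params('wrist');print(p)
print(env.look_for('wrist','handle')[:2])
for X in[(495,99.8,195),(538,120.6,195),(452,78.6,195)]:print(proj(p,X))
E
```

```text
[494.96887527  99.45188652 310.75641808] [ 1.79949559e+02 -2.61834532e-02 -1.54154473e+02] [ 1.00295512e+01  9.53301395e+00  9.00838129e+01  4.19803990e-02
  8.04221155e+01 -1.05822963e+02] 33.709473429068076 2.2667
{'fx': 288.0474292564835, 'fy': 288.0474292564835, 'cx': 317.4562336506753, 'cy': 197.73423666507568, 'xyz': array([430.48502151,  67.49219894, 464.00829796]), 'orientation': array([ 1.65151440e+02, -6.18200133e-02,  1.15808953e+02])}
[{'xyz': [457.0, 126.6, 200.2], 'conf': 0.69}]
[318.18729889 198.56027965]
[318.1607104  244.26691479]
[317.82684824 148.46095556]
```

View pics/w1.png

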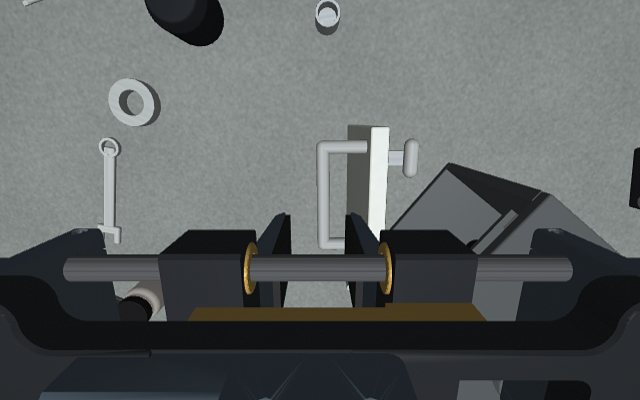

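View pics/t1.png

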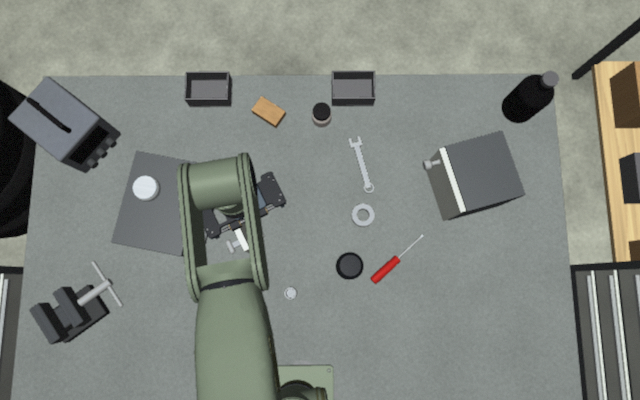

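The wrist view shows the bar upright at column ~323 (rows 145–247), with the jaws centred at ~318. It is parallel to the pads but about 4.5 mm closer to the door than my estimate. The white edge at column ~380 is the door top. I'll correct for that, lower partway and look again.

jog_arm --deltas '[[[0,0.0045,0.02,0,0.034],[0,0.0045,0.04,0,0.034],[0,0.0045,0.06,0,0.034],[0,0.0045,0.075,0,0.034],[0,0.0045,0.075,0,0.034]]]'

```text
time_s: 2.73
ee_pos: [490.3, 104.6, 233.2]
ee_rot: [179.9, -0.3, -154.0]
force: [-0.2, 0.1, 0.8]
gripper_width: 33.7
```

```bash
python3 - <<'E'
from h import *
f=env.grab_frame('wrist'); cv2.imwrite('pics/w2.png',f[100:300,200:460,::-1].repeat(3,0).repeat(3,1))
s=env.state();print(s['ee_pos'],s['ee_rot'],s['force'],s['gripper_width'],s['time_s'])
p=env.camera_params('wrist')
for X in[(538-2,120.6+4,195),(452-2,78.6+4,195)]:print(proj(p,X))
E
```

```text
[491.49014838 104.65782535 234.98669415] [ 1.79929044e+02 -1.72688281e-01 -1.53970048e+02] [-1.75990933  0.52901962 -0.00234125] 33.97455710132017 2.7833
[315.9552872  286.79658232]
[315.69195884 160.06343426]
```

View pics/w2.png

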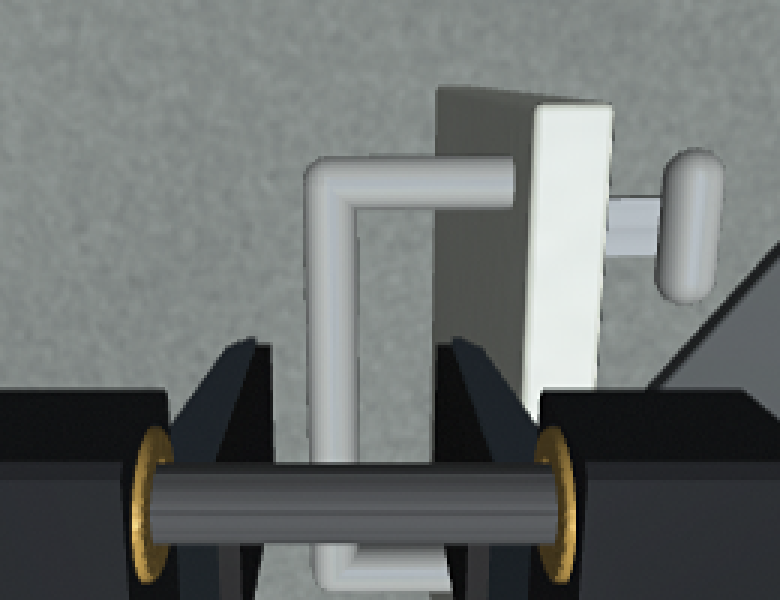

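This view was taken before the arm settled. The bar shows at about column 311, with the jaw centre at 318. Allowing for the measured pose at each picture, the bar lies about 2.6 mm out from the present target. I'll correct that and lower around it.

jog_arm --deltas '[[[0,-0.0026,0,0,0.034],[0,-0.0026,0,0,0.034],[0,-0.0026,0.01,0,0.034],[0,-0.0026,0.02,0,0.034],[0,-0.0026,0.03,0,0.034],[0,-0.0026,0.042,0,0.034],[0,-0.0026,0.042,0,0.034],[0,-0.0026,0.042,0,0.034],[0,-0.0026,0.042,0,0.034]]]'

```text
time_s: 3.53
ee_pos: [494.4, 101.4, 194.0]
ee_rot: [180.0, 0.0, -154.1]
force: [-0.1, -0.4, -0.0]
gripper_width: 33.9
```

```bash
python3 - <<'E'
from h import *
f=env.grab_frame('wrist'); cv2.imwrite('pics/w3.png',f[100:300,200:460,::-1].repeat(3,0).repeat(3,1))
s=env.state();print(s['ee_pos'],s['ee_rot'],s['force'],s['gripper_width'],s['time_s'])
E
```

```text
[494.52512496 101.4116445  194.28645346] [-1.79992822e+02  4.30369552e-02 -1.54074145e+02] [-0.13856434 -0.46638468 -0.0818309 ] 34.08798507550233 3.5833
```

View pics/w3.png

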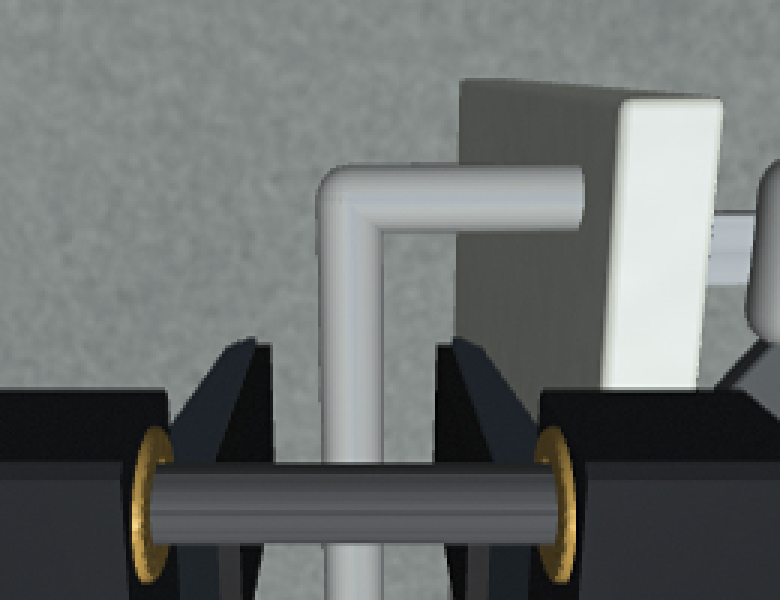

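The bar (column ~352) is now centred between the pads (272–436), with no contact force. Next I compute the arc about the hinge in the tool's axes.

```bash
cat > arc.py <<'E'
from h import *
import sys
H=np.array([630,211.7])
def hp(a):
    u=np.array([np.cos(a),np.sin(a)]); return H+170*u+40*np.array([u[1]*-1,u[0]])*-1*-1 if 0 else H+170*u+40*np.array([-u[1],u[0]])
def table(a0,angs):
    x=np.array([np.cos(a0),np.sin(a0)]); y=np.array([np.sin(a0),-np.cos(a0)])
    for a in angs:
        d=hp(np.radians(a))-hp(a0); print([round(d@x/1000,4),round(d@y/1000,4),0,round(-(a-np.degrees(a0)),2)],a,hp(np.radians(a)).round(1))
E
python3 - <<'E'
from arc import *
print(hp(np.radians(205.9)))
table(np.radians(205.9),np.arange(203.9,174,-2))
E
```

```text
[494.54724911 101.46138482]
[np.float64(0.0013), np.float64(0.006), 0, np.float64(2.0)] 203.9 [490.8 106.3]
[np.float64(0.0024), np.float64(0.012), 0, np.float64(4.0)] 201.9 [487.2 111.2]
[np.float64(0.0032), np.float64(0.018), 0, np.float64(6.0)] 199.9 [483.8 116.2]
[np.float64(0.0039), np.float64(0.024), 0, np.float64(8.0)] 197.9 [480.5 121.4]
[np.float64(0.0044), np.float64(0.0301), 0, np.float64(10.0)] 195.9 [477.5 126.7]
[np.float64(0.0046), np.float64(0.0362), 0, np.float64(12.0)] 193.9 [474.6 132. ]
[np.float64(0.0046), np.float64(0.0423), 0, np.float64(14.0)] 191.9 [471.9 137.5]
[np.float64(0.0044), np.float64(0.0484), 0, np.float64(16.0)] 189.9 [469.4 143.1]
[np.float64(0.004), np.float64(0.0545), 0, np.float64(18.0)] 187.9 [467.1 148.7]
[np.float64(0.0034), np.float64(0.0606), 0, np.float64(20.0)] 185.9 [465.  154.4]
[np.float64(0.0026), np.float64(0.0666), 0, np.float64(22.0)] 183.9 [463.1 160.2]
[np.float64(0.0016), np.float64(0.0726), 0, np.float64(24.0)] 181.9 [461.4 166.1]
[np.float64(0.0003), np.float64(0.0786), 0, np.float64(26.0)] 179.9 [459.9 172. ]
[np.float64(-0.0011), np.float64(0.0845), 0, np.float64(28.0)] 177.9 [458.6 178. ]
[np.float64(-0.0028), np.float64(0.0904), 0, np.float64(30.0)] 175.9 [457.6 184. ]
```

jog_arm --deltas '[[[0,0,0,0,0.02],[0,0,0,0,0.02],[0.0013,0.006,0,2,0.02],[0.0024,0.012,0,4,0.02],[0.0032,0.018,0,6,0.02],[0.0039,0.024,0,8,0.02],[0.0044,0.0301,0,10,0.02],[0.0046,0.0362,0,12,0.02],[0.0046,0.0423,0,14,0.02],[0.0044,0.0484,0,16,0.02],[0.004,0.0545,0,18,0.02],[0.0034,0.0606,0,20,0.02],[0.0026,0.0666,0,22,0.02],[0.0016,0.0726,0,24,0.02],[0.0003,0.0786,0,26,0.02],[-0.0011,0.0845,0,28,0.02],[-0.0028,0.0904,0,30,0.02],[-0.0028,0.0904,0,30,0.02]]]'

```text
time_s: 5.08
ee_pos: [457.2, 184.7, 194.3]
ee_rot: [180.0, 0.0, 175.9]
force: [0.6, 0.2, 0.0]
gripper_width: 20.1
```

```bash
python3 - <<'E'
from arc import *
f=env.grab_frame('wrist'); cv2.imwrite('pics/w4.png',f[100:300,200:460,::-1].repeat(3,0).repeat(3,1))
s=env.state();print(s['ee_pos'],s['ee_rot'],s['force'],s['gripper_width'],s['time_s'],s['qpos'])
table(np.radians(175.9),[174.9,173.9,172.9,171.9,170.9,169.9,169,168.5,168])
E
```

```text
[457.29075948 184.23615689 194.26886612] [1.79977521e+02 4.51155496e-02 1.76019665e+02] [ 1.0488916  -0.66350615 -0.40862198] 20.17427224395544 5.1333 [ 2.06061369e+01  1.25511945e+01  1.03382069e+02  1.85735776e-03
  6.40163585e+01 -6.54143498e+01]
[np.float64(0.0007), np.float64(0.003), 0, np.float64(1.0)] 174.9 [457.1 187. ]
[np.float64(0.0013), np.float64(0.006), 0, np.float64(2.0)] 173.9 [456.7 190. ]
[np.float64(0.0019), np.float64(0.009), 0, np.float64(3.0)] 172.9 [456.4 193. ]
[np.float64(0.0024), np.float64(0.012), 0, np.float64(4.0)] 171.9 [456.1 196.1]
[np.float64(0.0028), np.float64(0.015), 0, np.float64(5.0)] 170.9 [455.8 199.1]
[np.float64(0.0032), np.float64(0.018), 0, np.float64(6.0)] 169.9 [455.6 202.1]
[np.float64(0.0036), np.float64(0.0207), 0, np.float64(6.9)] 169 [455.5 204.9]
[np.float64(0.0037), np.float64(0.0222), 0, np.float64(7.4)] 168.5 [455.4 206.4]
[np.float64(0.0039), np.float64(0.0237), 0, np.float64(7.9)] 168 [455.4 207.9]
```

View pics/w4.png

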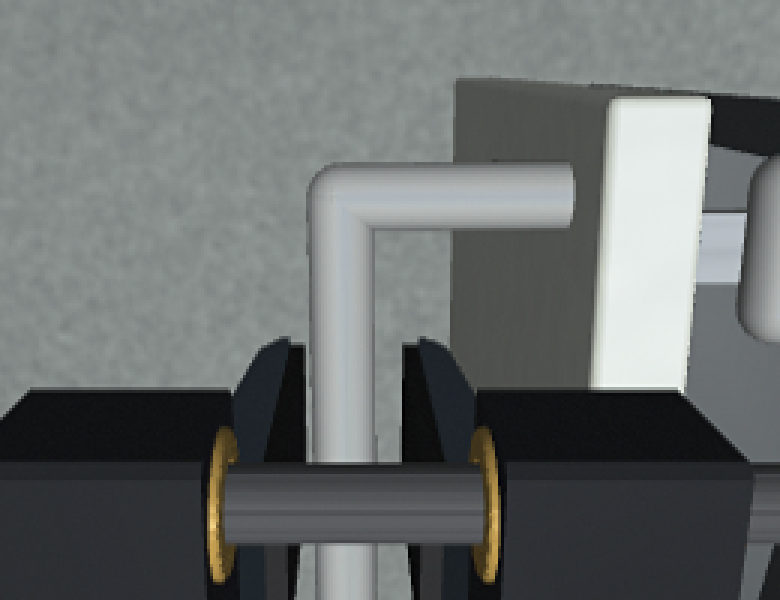

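The bar rides on the outer pad (left, ~300) as the door swings with it. Now I push through the catch slowly.

jog_arm --deltas '[[[0.0007,0.003,0,1,0.02],[0.0013,0.006,0,2,0.02],[0.0019,0.009,0,3,0.02],[0.0024,0.012,0,4,0.02],[0.0028,0.015,0,5,0.02],[0.0032,0.018,0,6,0.02],[0.0036,0.0207,0,6.9,0.02],[0.0036,0.0207,0,6.9,0.02],[0.0036,0.0207,0,6.9,0.02]]]'

```text
time_s: 5.88
ee_pos: [455.1, 204.8, 194.0]
ee_rot: [180.0, 0.0, 169.0]
force: [0.4, -1.8, 0.3]
gripper_width: 20.2
```

```bash
python3 - <<'E'
from arc import *
f=env.grab_frame('wrist'); cv2.imwrite('pics/w5.png',f[100:300,200:460,::-1].repeat(3,0).repeat(3,1))
f=env.grab_frame('top'); cv2.imwrite('pics/t5.png',f[140:270,105:275,::-1].repeat(4,0).repeat(4,1))
s=env.state();print(s['ee_pos'],s['ee_rot'],s['force'],s['gripper_width'],s['time_s'])
E
```

```text
[455.08016644 205.03533478 193.98383853] [ 1.79970640e+02 -2.69323152e-03  1.69013431e+02] [ 0.75085789 -0.74588155  1.28074377] 20.420425037372656 5.9833
```

View pics/w5.png

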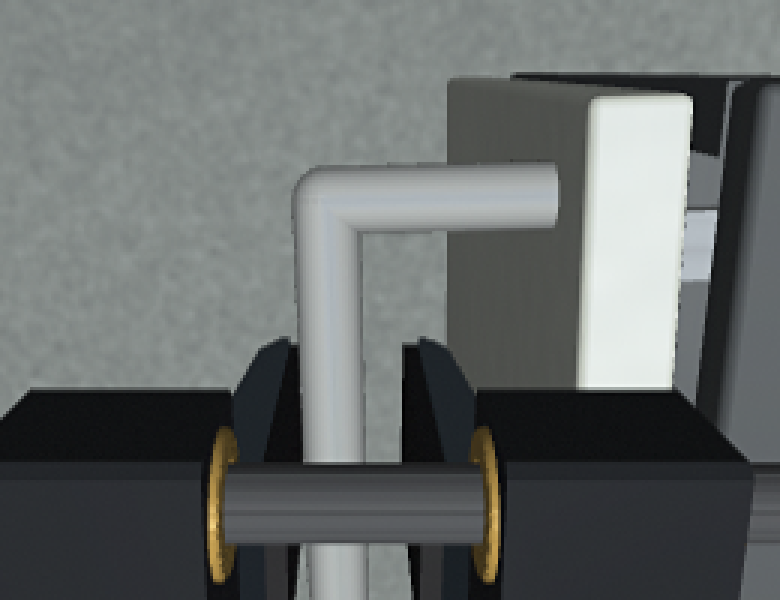

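View pics/t5.png

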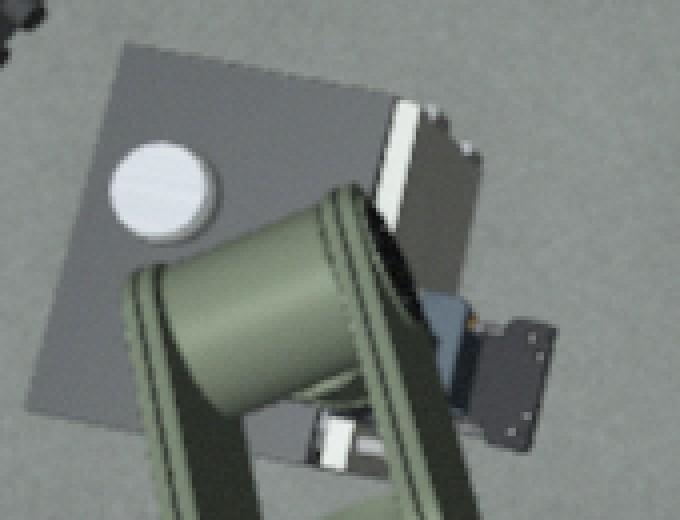

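The door still shows a gap of about 6 mm to the carcass (dark strip at columns ~690–730), and the force is low. The roller is only just met, so I push further in small steps.

jog_arm --deltas '[[[0,0.0015,0,0.3,0.02],[0,0.003,0,0.6,0.02],[0,0.0045,0,0.9,0.02],[0,0.006,0,1.2,0.02],[0,0.006,0,1.2,0.02],[0,0.006,0,1.2,0.02]]]'

```text
time_s: 6.48
ee_pos: [456.1, 210.8, 193.8]
ee_rot: [-180.0, -0.0, 167.8]
force: [-0.6, -2.7, 0.2]
gripper_width: 19.8
```

```bash
python3 - <<'E'
from arc import *
f=env.grab_frame('wrist'); cv2.imwrite('pics/w6.png',f[100:300,200:460,::-1].repeat(3,0).repeat(3,1))
s=env.state();print(s['ee_pos'],s['ee_rot'],s['force'],s['gripper_width'],s['time_s'])
E
```

```text
[456.0915319  210.81320301 193.81803609] [ 1.79998334e+02 -1.72552217e-02  1.67836436e+02] [-0.93119943 -1.09852411  0.71123918] 20.020288325421067 6.5333
```

View pics/w6.png

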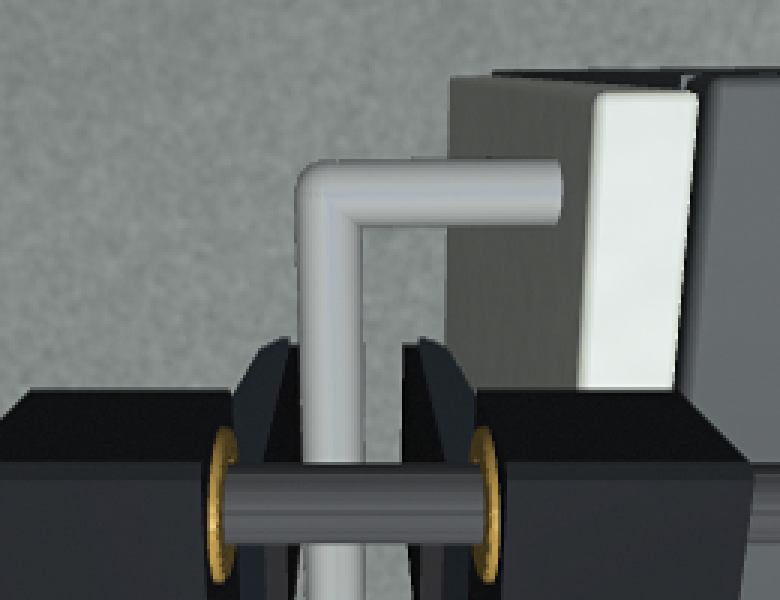

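The gap has almost closed, but the bar still rests on the pushing pad, so the catch hasn't drawn the door in. I push a little more.

jog_arm --deltas '[[[0,0.0015,0,0.3,0.02],[0,0.003,0,0.6,0.02],[0,0.0045,0,0.6,0.02],[0,0.0045,0,0.6,0.02],[0,0.0045,0,0.6,0.02],[0,0.0045,0,0.6,0.02]]]'

```text
time_s: 7.03
ee_pos: [456.2, 211.0, 193.7]
ee_rot: [-179.5, -0.0, 167.3]
force: [-1.3, -14.6, 3.4]
gripper_width: 19.7
```

```bash
python3 - <<'E'
from arc import *
f=env.grab_frame('wrist'); cv2.imwrite('pics/w7.png',f[100:300,200:460,::-1].repeat(3,0).repeat(3,1))
s=env.state();print(s['ee_pos'],s['ee_rot'],s['force'],s['gripper_width'],s['time_s'])
E
```

```text
[456.178906   211.05632999 193.67373705] [-1.79467930e+02 -2.70487107e-02  1.67319970e+02] [ -2.39405822 -12.12087889   4.04725647] 20.051463288206538 7.0833
```

View pics/w7.png

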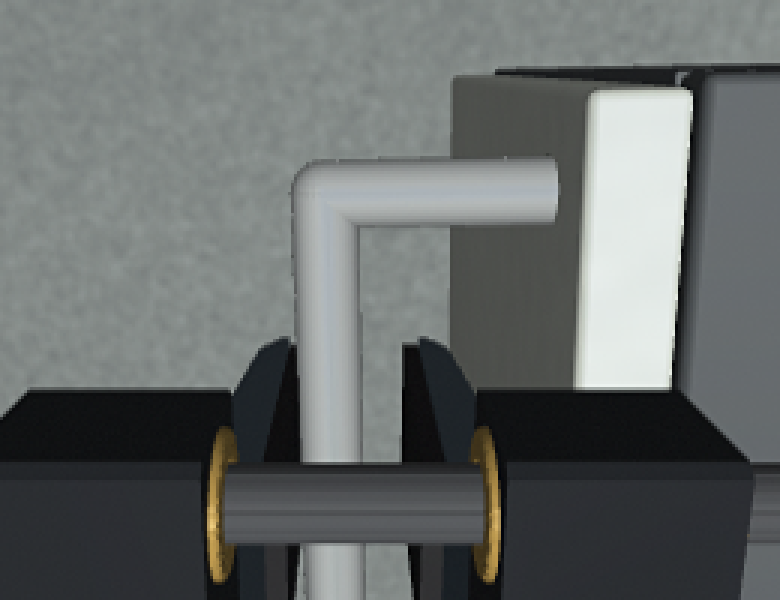

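The tool moved only 0.2 mm for a 4.5 mm command and the force rose to 14.6 N. That is above the roller's 9 N, so the door is against its stop. To confirm, I back off into the free play: a latched door should stay put.

jog_arm --deltas '[[[0,-0.003,0,0,0.02],[0,-0.006,0,0,0.02],[0,-0.0085,0,0,0.02],[0,-0.0085,0,0,0.02],[0,-0.0085,0,0,0.02]]]'

```text
time_s: 7.5
ee_pos: [455.5, 207.3, 194.1]
ee_rot: [179.9, 0.0, 167.2]
force: [-0.5, -0.4, -0.5]
gripper_width: 19.8
```

```bash
python3 - <<'E'
from arc import *
f=env.grab_frame('wrist'); cv2.imwrite('pics/w8.png',f[100:300,200:460,::-1].repeat(3,0).repeat(3,1))
f=env.grab_frame('top'); cv2.imwrite('pics/t8.png',f[140:270,105:275,::-1].repeat(4,0).repeat(4,1))
s=env.state();print(s['ee_pos'],s['ee_rot'],s['force'],s['gripper_width'],s['time_s'])
E
```

```text
[455.45077571 207.22054137 194.02918687] [1.79954171e+02 1.65809925e-02 1.67233307e+02] [-0.8686222   0.09940367  0.25317272] 19.837049433472806 7.6
```

View pics/w8.png

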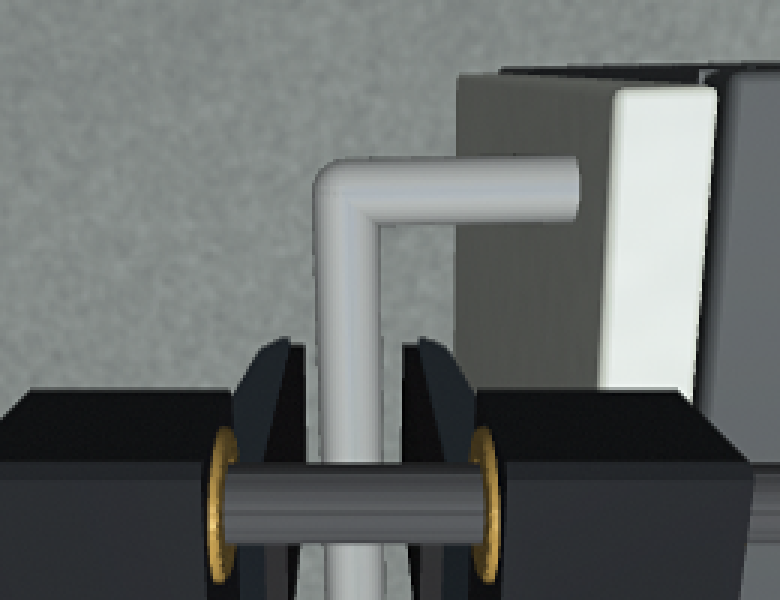

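View pics/t8.png

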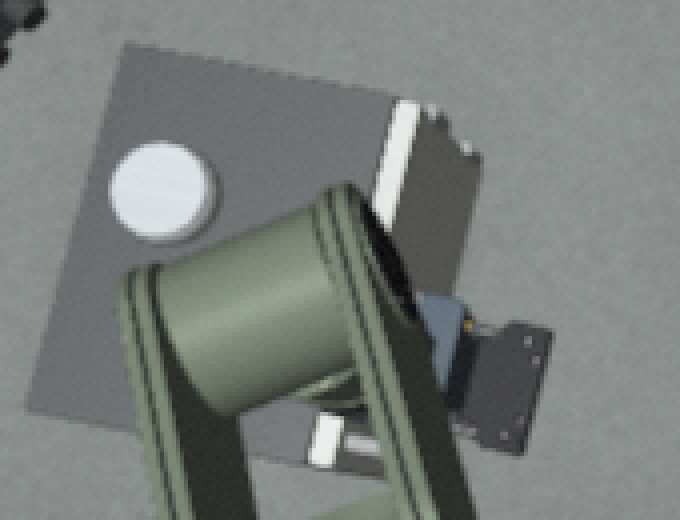

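The bar now sits mid-gap (~350 between pads 305 and 402) with about zero force, while the door top stays parallel to and tight on the carcass front. The door is latched shut. Next is the opening arc.

```bash
python3 - <<'E'
from arc import *
def t2(s,psi,angs):
    x=np.array([np.cos(psi),np.sin(psi)]); y=np.array([np.sin(psi),-np.cos(psi)])
    out=[]
    for a in angs:
        d=hp(np.radians(a))-hp(np.radians(s)); out.append([round(float(d@x)/1000,4),round(float(d@y)/1000,4),0,round(-(a-np.degrees(psi)),1),0.02])
    print(out)
t2(168.2,np.radians(167.2),[169.2,170.2,171.2,172.2,173.2,174.2,175.2,176.2,178,180,182,184,186,188,190,192,194,196,198,200])
t2(200,np.radians(200),[202,204,206,208,210,212,214,216,218,220,222,223.5,224.8,225.6,226,226])
E
```

```text
[[-0.0008, -0.0029, 0, np.float64(-2.0), 0.02], [-0.0016, -0.0059, 0, np.float64(-3.0), 0.02], [-0.0025, -0.0088, 0, np.float64(-4.0), 0.02], [-0.0034, -0.0117, 0, np.float64(-5.0), 0.02], [-0.0044, -0.0146, 0, np.float64(-6.0), 0.02], [-0.0054, -0.0175, 0, np.float64(-7.0), 0.02], [-0.0065, -0.0203, 0, np.float64(-8.0), 0.02], [-0.0076, -0.0231, 0, np.float64(-9.0), 0.02], [-0.0098, -0.0282, 0, np.float64(-10.8), 0.02], [-0.0124, -0.0337, 0, np.float64(-12.8), 0.02], [-0.0151, -0.0391, 0, np.float64(-14.8), 0.02], [-0.0181, -0.0445, 0, np.float64(-16.8), 0.02], [-0.0212, -0.0497, 0, np.float64(-18.8), 0.02], [-0.0246, -0.0548, 0, np.float64(-20.8), 0.02], [-0.0281, -0.0598, 0, np.float64(-22.8), 0.02], [-0.0317, -0.0647, 0, np.float64(-24.8), 0.02], [-0.0356, -0.0694, 0, np.float64(-26.8), 0.02], [-0.0396, -0.074, 0, np.float64(-28.8), 0.02], [-0.0437, -0.0784, 0, np.float64(-30.8), 0.02], [-0.048, -0.0828, 0, np.float64(-32.8), 0.02]]
[[-0.0015, -0.0059, 0, np.float64(-2.0), 0.02], [-0.0032, -0.0118, 0, np.float64(-4.0), 0.02], [-0.0051, -0.0176, 0, np.float64(-6.0), 0.02], [-0.0072, -0.0233, 0, np.float64(-8.0), 0.02], [-0.0095, -0.0289, 0, np.float64(-10.0), 0.02], [-0.012, -0.0345, 0, np.float64(-12.0), 0.02], [-0.0147, -0.0399, 0, np.float64(-14.0), 0.02], [-0.0176, -0.0453, 0, np.float64(-16.0), 0.02], [-0.0207, -0.0506, 0, np.float64(-18.0), 0.02], [-0.0239, -0.0557, 0, np.float64(-20.0), 0.02], [-0.0274, -0.0608, 0, np.float64(-22.0), 0.02], [-0.03, -0.0645, 0, np.float64(-23.5), 0.02], [-0.0325, -0.0676, 0, np.float64(-24.8), 0.02], [-0.034, -0.0695, 0, np.float64(-25.6), 0.02], [-0.0347, -0.0705, 0, np.float64(-26.0), 0.02], [-0.0347, -0.0705, 0, np.float64(-26.0), 0.02]]
```

jog_arm --deltas '[[[-0.0008,-0.0029,0,-2,0.02],[-0.0016,-0.0059,0,-3,0.02],[-0.0025,-0.0088,0,-4,0.02],[-0.0034,-0.0117,0,-5,0.02],[-0.0044,-0.0146,0,-6,0.02],[-0.0054,-0.0175,0,-7,0.02],[-0.0065,-0.0203,0,-8,0.02],[-0.0076,-0.0231,0,-9,0.02],[-0.0098,-0.0282,0,-10.8,0.02],[-0.0124,-0.0337,0,-12.8,0.02],[-0.0151,-0.0391,0,-14.8,0.02],[-0.0181,-0.0445,0,-16.8,0.02],[-0.0212,-0.0497,0,-18.8,0.02],[-0.0246,-0.0548,0,-20.8,0.02],[-0.0281,-0.0598,0,-22.8,0.02],[-0.0317,-0.0647,0,-24.8,0.02],[-0.0356,-0.0694,0,-26.8,0.02],[-0.0396,-0.074,0,-28.8,0.02],[-0.0437,-0.0784,0,-30.8,0.02],[-0.048,-0.0828,0,-32.8,0.02]]]'

```text
time_s: 9.27
ee_pos: [484.1, 115.0, 194.1]
ee_rot: [180.0, 0.0, -159.9]
force: [0.5, 1.6, 0.5]
gripper_width: 20.0
```

```bash
python3 - <<'E'
from arc import *
f=env.grab_frame('wrist'); cv2.imwrite('pics/w9.png',f[100:300,200:460,::-1].repeat(3,0).repeat(3,1))
s=env.state();print(s['ee_pos'],s['ee_rot'],s['force'],s['gripper_width'],s['time_s'],s['qpos'],hp(np.radians(200)))
E
```

```text
[484.66683838 114.13347489 194.04643398] [-1.79937552e+02  4.07719127e-02 -1.59820328e+02] [ 0.499734   -0.44014974 -0.05917125] 19.914159154745747 9.3167 [ 1.19634941e+01  1.29963194e+01  1.02812043e+02 -6.22081574e-02
  6.41423736e+01 -9.81890488e+01] [483.9330602 115.9688708]
```

View pics/w9.png

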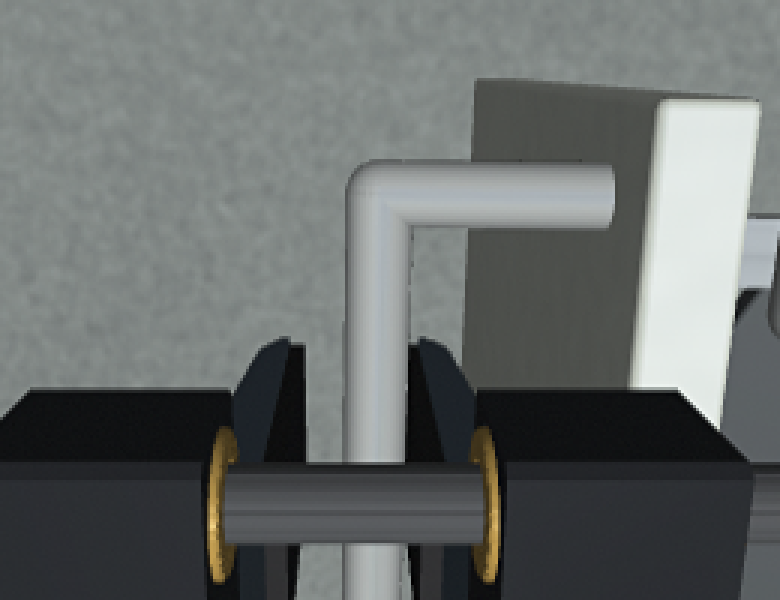

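The catch has released. The bar follows on the inner pad (~402) and the force is small, so I continue to about 57°.

jog_arm --deltas '[[[-0.0015,-0.0059,0,-2,0.02],[-0.0032,-0.0118,0,-4,0.02],[-0.0051,-0.0176,0,-6,0.02],[-0.0072,-0.0233,0,-8,0.02],[-0.0095,-0.0289,0,-10,0.02],[-0.012,-0.0345,0,-12,0.02],[-0.0147,-0.0399,0,-14,0.02],[-0.0176,-0.0453,0,-16,0.02],[-0.0207,-0.0506,0,-18,0.02],[-0.0239,-0.0557,0,-20,0.02],[-0.0274,-0.0608,0,-22,0.02],[-0.03,-0.0645,0,-23.5,0.02],[-0.0325,-0.0676,0,-24.8,0.02],[-0.034,-0.0695,0,-25.6,0.02],[-0.0347,-0.0705,0,-26,0.02],[-0.0347,-0.0705,0,-26,0.02],[-0.0347,-0.0705,0,-26,0.02],[-0.0347,-0.0705,0,-26,0.034],[-0.0347,-0.0705,0,-26,0.034]]]'

```text
time_s: 10.9
ee_pos: [540.4, 61.1, 194.0]
ee_rot: [-180.0, -0.0, -134.0]
force: [-0.3, 0.5, 0.0]
gripper_width: 30.7
```

```bash
python3 - <<'E'
from arc import *
f=env.grab_frame('wrist'); cv2.imwrite('pics/w10.png',f[100:300,200:460,::-1].repeat(3,0).repeat(3,1))
s=env.state();print(s['ee_pos'],s['ee_rot'],s['force'],s['gripper_width'],s['time_s'],s['qpos'])
E
```

```text
[540.40040807  61.11154413 193.96725227] [-1.79997981e+02 -2.27546045e-03 -1.33968960e+02] [ 0.45243529 -0.17961783 -0.23083134] 33.21347603186154 10.95 [ 5.24203694e+00  1.70447933e+01  9.70860335e+01 -3.30350249e-03
  6.58695774e+01 -1.30787652e+02]
```

View pics/w10.png

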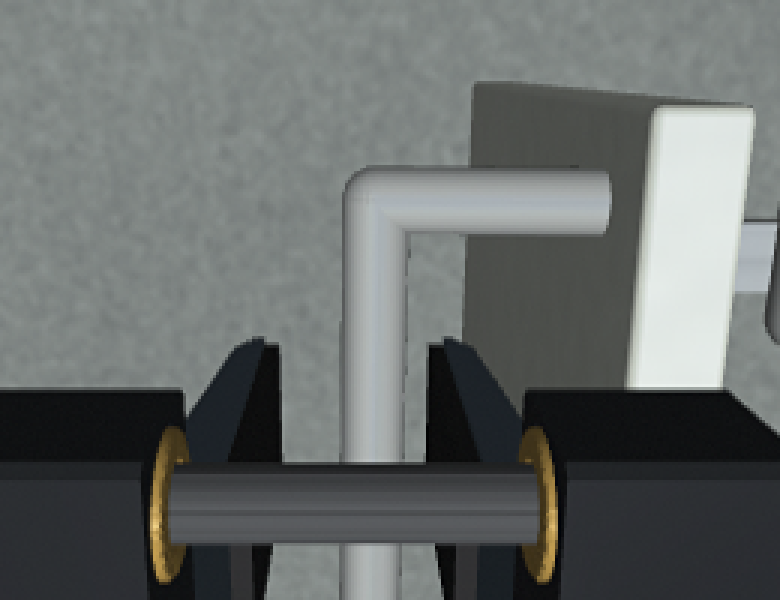

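The jaws are clear of the bar on both sides (pads at 280 and 428, bar 342–405). I lift straight up and look.

jog_arm --deltas '[[[0,0.002,0,0,0.034],[0,0.002,-0.01,0,0.034],[0,0.002,-0.025,0,0.034],[0,0.002,-0.045,0,0.034],[0,0.002,-0.07,0,0.034],[0,0.002,-0.1,0,0.034],[0,0.002,-0.13,0,0.034],[0,0.002,-0.15,0,0.034],[-0.03,-0.03,-0.15,0,0.034],[-0.06,-0.06,-0.15,0,0.034],[-0.08,-0.08,-0.15,0,0.034],[-0.08,-0.08,-0.15,0,0.034],[-0.08,-0.08,-0.15,0,0.034],[-0.08,-0.08,-0.15,0,0.034]]]'

```text
time_s: 12.12
ee_pos: [653.0, 63.2, 344.2]
ee_rot: [180.0, -0.0, -134.0]
force: [-0.1, 0.5, -0.6]
gripper_width: 33.9
```

```bash
python3 - <<'E'
from arc import *
for n in('top','scene'):
    f=env.grab_frame(n); cv2.imwrite(f'pics/{n}11.png',f[:,:,::-1])
s=env.state();print(s['ee_pos'],s['force'],s['time_s'],s['qpos'],np.abs(s['qvel']).max())
E
```

```text
[652.51414173  63.184033   345.04352678] [0.06949397 0.63706362 0.0218429 ] 12.2167 [ 4.52278067e+00  2.37041312e+01  6.53710982e+01  5.93018121e-03
  9.08887224e+01 -1.31517120e+02] 0.5250369191863711
```

View pics/top11.png

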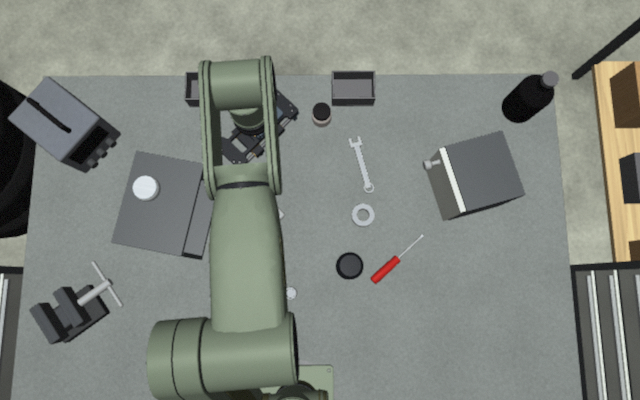

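View pics/scene11.png

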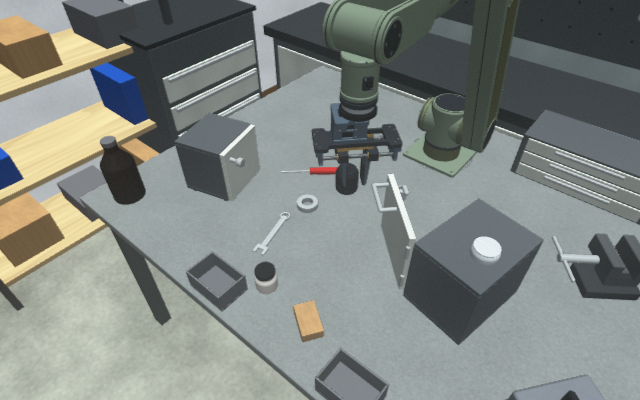

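The scene view shows the door standing wide open (top edge ~(391,177) to ~(410,240)), the gripper well clear at (350,150), and the small cupboard shut. I measure the angle.

```bash
python3 - <<'E'
from arc import *
s=env.camera_params('scene')
for a in(45,50,55,60):
    t=np.radians(168.3+a);u=np.array([np.cos(t),np.sin(t)])
    print(a,proj(s,[*(H+236*u),218]).round(1))
f=cv2.imread('pics/scene11.png')[165:265,360:440]
cv2.imwrite('pics/sz11.png',cv2.resize(f,None,fx=6,fy=6,interpolation=cv2.INTER_CUBIC))
E
```

```text
45 [405.9 173.6]
50 [398.2 173.3]
55 [390.6 173.4]
60 [383.1 173.9]
```

View pics/sz11.png

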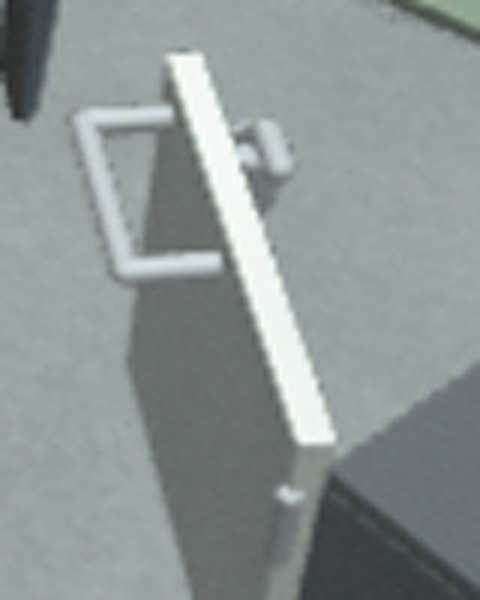

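The free edge is at (387.5, 174), which matches about 57° (1.0 rad), well past the 46° needed. I hand in.

```bash
python3 -c "
from workcell import env
print(env.job_done(),env.state()['time_s'])"
```

```text
the job is handed in; nothing more can be done
the job is handed in; nothing more can be done
```

I pushed the larger cupboard's door shut through the catch, then pulled it back out and left it standing open at about 57° (1.0 rad). I handed the job in at about 12 s of the 48 s allowed, and no verdict is reported.

- **Shut:** the door met a firm stop, moving only 0.2 mm for a 4.5 mm push while the force rose to about 15 N. When I backed off, it stayed flush against the carcass with about zero force on the tool. I judged this from force and pictures, since the joint value can't be read directly.
- **Open:** the free edge at pixel (387.5, 174) in the scene picture matches 57°, well past the 46° needed. I did not take a second picture to confirm the door was still; I stopped it slowly before letting go.
- **Rest of the scene:** the smaller cupboard still looks shut, and the gripper is clear of everything with about zero force.

**Disagreements:**
- The handle position in my first two wrist pictures was 2–5 mm off because the arm had not settled. I corrected this before lowering the fingers around the bar.
- The trained network's wrist-camera reading of the handle was about 45 mm off, so I did not use it.

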